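# Lay out a graded row of blue tiles on the glaze sample board

## Robot

A 6-joint arm with a two-finger parallel gripper is mounted at the origin on the work surface. World frame = base frame: x ahead of the robot, y to its left, z up, the work surface at z = 0. Lengths are in m, angles in rad, forces in N, time in s.
With the tool pointing down it reaches from about 0.25 to 0.8 m from the base axis. Payload 3.9 kg.
Tool frame: the origin (TCP) lies at the very end of the fingers, on their centre line; the grasp point (between the pads) lies 19 mm behind it; z points along the fingers, y is the line along which they close (so a half turn about z gives the same grasp; the last joint's range is limited). The gripper opens to 85 mm and grips with 20 to 120 N. Pads are 22 mm wide; open, the fingers measure 114 mm over their backs; the gripper's body (76 mm by 85 mm) begins 54 mm behind the grasp point. The pads swing forward as they close: fully open they stand 13 mm farther back than shut.
Start: joints at [1.176, 0.26, -0.138, 1.173, 0, 1.571], TCP at [0.202, 0.485, 0.231] pointing down, gripper open.
Joint ranges: [-2.78, 2.78], [-0.83, 1.72], [-1.28, 1.37], [-1.9, 2.12], [-1.57, 1.48], [-3.14, 3.14]. Speed limits (rad/s): [2.57, 2.57, 3.14, 3.14, 3.14, 3.14].

## Interface

Orientations are given as a unit quaternion [x, y, z, w].
In Python, from cell import monitor, eyes, env gives the robot as it stands. The module is installed in compiled form; this text tells all that it offers.
- The arm moves only by the tool move_arm, never from a script. Its arguments are lists of equal length, an entry for each row: "xyz": the shift along the tool's x, y, z in m, a list of three; "twist": the turn, a rotation vector about the tool's x, y, z in units of 5 degrees (1.0 is 5 degrees), a list of three; "jaw": the finger opening in m, from 0 to 0.0854. In form: {"xyz": [[dx, dy, dz], ...], "twist": [[rx, ry, rz], ...], "jaw": [jaw, ...]}. A call has 1 to 10 rows; each row shifts and turns the commanded pose from where the row before left it, along the tool's axes as they then stand; what a row does not reach is not made up. A row lasts 1/10 s, in which the tool goes at most 50 mm and 8.59 degrees, less where a joint would pass 70% of its speed; a pose out of reach is approached as far as the arm can. A call is refused whole if a number of a shift passes 0.05 or a number of a turn 1, either way. A call with a gripper value outside its range is refused whole. The fingers move at their own pace and stop on an object; the grip force is fixed at half the most. Time passes only in rows, so rows that do not move let the fingers close. It gives the time, the measured TCP pose, the force, the opening and the grip force at its end, in the units of the state.
- monitor.observe(): the state, without advancing time (a new reading comes with each control period).
- eyes.read_camera(name): name is "scene" or "top" or "wrist"; returns the picture (400x640x3 uint8, blue, green, red); there is no depth.
- eyes.camera_params(name): a dict with "fx", "fy", "cx", "cy" (pixels), "position" and "orientation" of the camera in the world; the wrist camera has in their place "mount" (4x4, takes a point from camera to tool coordinates, whose origin is the TCP and whose axes are the flange's). Camera axes: x right, y down, z forward; pixel columns grow to the right and rows downward; lengths in m; the calibration is good to about 2 mm. The wrist camera is an equidistant fisheye: a pixel r from the principal point sees the ray r / f radians off the axis. A picture is of the moment at which its call begins: read the wrist's pose just before it. camera_params takes no time and is no camera call.
- env.hand_in(): hands the job in; it is judged then, once.
The state is a dict: "clock": time; "joint_pos": joint angles; "dq": joint speeds; "tau": joint torques, N m; "tcp_pos": TCP position; "tcp_rot": TCP orientation; "force": force on the tool from outside, world axes, zero at the start; "torque": the same for the moment, N m; "opening": finger opening in m; "finger_force": force on a finger pad.
Only numpy, scipy, OpenCV 4.12 (cv2) and the standard library are available. Lean on these libraries where they do the work, as an engineer would, in place of code of your own. Each camera call takes 0.05 s, during which the arm holds its last target. There are 200 camera calls.

## Task

Lay the four loose blue tiles on the plywood sample board, one on each pencilled square, so that the whole row shades evenly from the glued white tile to the glued navy one: the palest blue next to the white, the deepest next to the navy. Each tile should lie flat, glaze up, centred on its square and straight with it.

Things in the scene. Friction and masses are not known exactly. Their poses are not given: they have to be found in the camera images.
- tile_pale: Very pale sky-blue glazed ceramic tile, loose: 40 x 40 x 10 mm, terracotta biscuit with the pale glaze on its upper face. It lies glaze up on the bench (z = 0), turned at most 0.4 rad. Origin at the centre of its underside; x and y along its edges, z up out of the glaze. 25 to 50 g. The lightest of the four.
- tile_light: Light blue glazed ceramic tile, loose: 40 x 40 x 10 mm, terracotta biscuit with the light blue glaze on its upper face. It lies glaze up on the bench (z = 0), turned at most 0.4 rad. Origin at the centre of its underside; x and y along its edges, z up out of the glaze. 25 to 50 g. Second lightest.
- tile_mid: Strong mid (cobalt) blue glazed ceramic tile, loose: 40 x 40 x 10 mm, terracotta biscuit with the cobalt glaze on its upper face. It lies glaze up on the bench (z = 0), turned at most 0.4 rad. Origin at the centre of its underside; x and y along its edges, z up out of the glaze. 25 to 50 g. Third: darker than the light blue, clearly brighter than the deep blue.
- tile_deep: Deep dark blue glazed ceramic tile, loose: 40 x 40 x 10 mm, terracotta biscuit with the deep blue glaze on its upper face. It lies glaze up on the bench (z = 0), turned at most 0.4 rad. Origin at the centre of its underside; x and y along its edges, z up out of the glaze. 25 to 50 g. The darkest of the four, yet still plainly blue.
- square_a: One of four identical pencilled squares (dark lines, 44 mm) on top of the fixed sample board. Origin at its centre, on the board's upper face (z = 0.012); z up, x across the row, y along it. Squares stand 52 mm apart, centre to centre, in one straight row; the letter in the name says nothing of the place in the row, which changes from start to start.
- square_b: One of four identical pencilled squares (dark lines, 44 mm) on top of the fixed sample board. Origin at its centre, on the board's upper face (z = 0.012); z up, x across the row, y along it. Squares stand 52 mm apart, centre to centre, in one straight row; the letter in the name says nothing of the place in the row, which changes from start to start.
- square_c: One of four identical pencilled squares (dark lines, 44 mm) on top of the fixed sample board. Origin at its centre, on the board's upper face (z = 0.012); z up, x across the row, y along it. Squares stand 52 mm apart, centre to centre, in one straight row; the letter in the name says nothing of the place in the row, which changes from start to start.
- square_d: One of four identical pencilled squares (dark lines, 44 mm) on top of the fixed sample board. Origin at its centre, on the board's upper face (z = 0.012); z up, x across the row, y along it. Squares stand 52 mm apart, centre to centre, in one straight row; the letter in the name says nothing of the place in the row, which changes from start to start.
- end_white: White glazed tile, 40 x 40 x 10 mm, glued at one end (either, it varies) of the row on the sample board: pale plywood, 104 x 336 x 12 mm, fixed to the bench. The row: glued tile, four squares, glued tile, 52 mm from centre to centre. Origin at the centre of its underside, on the board's top (z = 0.012); x across the row, y along it, z up.
- end_navy: Almost black navy glazed tile, 40 x 40 x 10 mm, glued at one end (either, it varies) of the row on the sample board; the white tile is at the other end. 52 mm from the nearest square's centre. Origin at the centre of its underside, on the board's top (z = 0.012); x across the row, y along it, z up.
There are look-alikes about, which are no part of the job. What is shaped like the tile_deep but pink or red is not meant.

How it is judged:
By the outcome, as a careful person would: the job done as asked, in the order asked, and still so for the second after the job is handed in, with the robot touching nothing.
It also fails if it takes over 88 s, if anything falls off the work surface, if the arm or the gripper's body presses on something with over 40 N, if the wrist force passes 120 N, or if a joint passes its speed limit or range.

## Working session

There is one attempt and no reset: what is moved stays moved. The work goes in short steps, Python scripts to look and compute and a tool call to move; the robot and the scene stay as the last step left them, time stands still between calls to the robot, and variables do not carry over. Pictures are saved under pics/ and viewed, at most 14 in all, crops included, and the job is handed in when it is done.

Besides the shell and the picture viewer there is one more tool, called after "Emit:" as name(argument=value, ...) on one line, values as JSON. move_arm: Moves the arm, as the interface text tells. Its arguments: {"type":"object","properties":{"xyz":{"type":"array","items":{"type":"array","items":{"type":"number"}}},"twist":{"type":"array","items":{"type":"array","items":{"type":"number"}}},"jaw":{"type":"array","items":{"type":"number"}}},"required":["xyz","twist","jaw"]}

```bash
mkdir -p pics; python3 - <<'E'
from cell import monitor, eyes, env
import cv2
print(monitor.observe())
for n in("scene","top","wrist"):
    print(n,eyes.camera_params(n)); cv2.imwrite(f"pics/{n}0.png",eyes.read_camera(n))
E
```

```text
{'clock': 0.0, 'joint_pos': array([ 1.17597112e+00,  2.60672529e-01, -1.39422148e-01,  1.17266501e+00,
       -4.61702986e-05,  1.57081221e+00]), 'dq': array([-1.53706359e-04, -4.15702563e-04, -8.37849630e-05, -1.70911502e-03,
        5.96942817e-04, -1.21228150e-03]), 'tau': array([-1.77417354e-03, -4.05675244e+01,  2.53923333e+01,  1.88271044e-02,
       -1.48693639e-04,  1.17790684e-06]), 'tcp_pos': array([0.20168652, 0.48396272, 0.23045083]), 'tcp_rot': array([ 1.96140517e-01,  9.80575307e-01, -9.67143540e-04, -1.69895503e-04]), 'force': array([ 0.49862883,  0.74929768, -0.2357153 ]), 'torque': array([ 0.06261236, -0.02374654, -0.03719093]), 'finger_force': 0.0, 'opening': 0.08524966117967651}
scene {'fx': 510.50335213018093, 'fy': 510.50335213018093, 'cx': 324.9588698431623, 'cy': 201.3412364817444, 'position': array([ 1.22416094, -0.37925945,  0.88832202]), 'orientation': array([ 0.80907636,  0.46723722, -0.18021263, -0.30758452])}
top {'fx': 480.7847472607374, 'fy': 480.7847472607374, 'cx': 318.44543678746766, 'cy': 206.8792526735715, 'position': array([0.52234383, 0.01474216, 0.95002406]), 'orientation': array([-0.69869309,  0.71506078, -0.02263723, -0.00189612])}
wrist {'fx': 309.70691628693146, 'fy': 309.70691628693146, 'cx': 313.70817417500757, 'cy': 199.86957741238, 'mount': array([[-1.32932464e-03, -9.49776095e-01, -3.12927472e-01,
         8.02410089e-02],
       [ 9.99999104e-01, -1.31196236e-03, -2.66045558e-04,
        -1.45971461e-03],
       [-1.57865352e-04, -3.12927545e-01,  9.49776988e-01,
        -1.43038092e-01],
       [ 0.00000000e+00,  0.00000000e+00,  0.00000000e+00,
         1.00000000e+00]])}
```

View pics/top0.png

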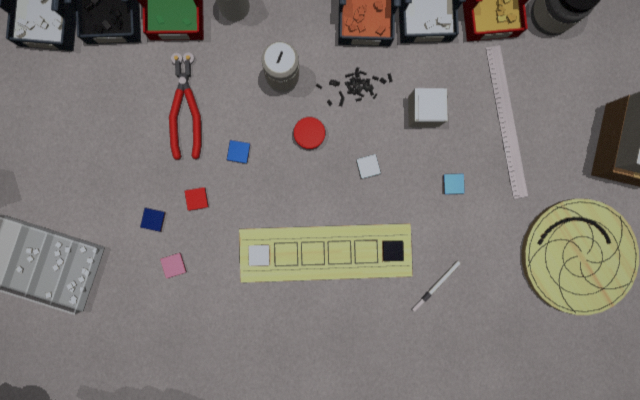

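View pics/scene0.png

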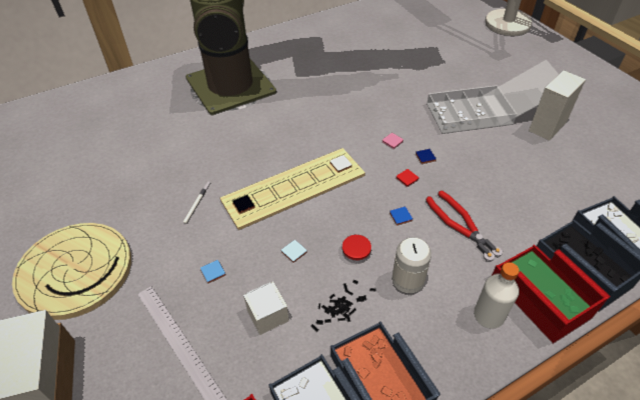

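The top view shows the tiles at pale (368,167), light (454,184), mid (238,152) and deep (152,220). White is at (259,255), navy at (393,251), and the squares between them are at u≈286, 313, 339 and 366. The scene view agrees: pale (293,251), light (212,271), mid (401,215), deep (426,156), navy (243,204), white (341,163).

```bash
cat > h.py <<'E'
import numpy as np, cv2
from scipy.spatial.transform import Rotation as R
from cell import monitor, eyes, env
def blob(im,uv,tol=14):
    m=np.zeros((402,642),np.uint8)
    s=tuple(int(round(a)) for a in uv)
    cv2.floodFill(im.copy(),m,s,0,(tol,)*3,(tol,)*3,4|(255<<8)|cv2.FLOODFILL_FIXED_RANGE|cv2.FLOODFILL_MASK_ONLY)
    m=m[1:-1,1:-1]; c=max(cv2.findContours(m,cv2.RETR_EXTERNAL,cv2.CHAIN_APPROX_NONE)[0],key=cv2.contourArea)
    return cv2.minAreaRect(c), c
def ray(n,uv,st=None):
    p=eyes.camera_params(n); x=np.array([(uv[0]-p['cx'])/p['fx'],(uv[1]-p['cy'])/p['fy']])
    if n!='wrist': return p['position'],R.from_quat(p['orientation']).apply([x[0],x[1],1])
    r=np.hypot(*x); d=np.r_[x*np.sin(r)/max(r,1e-9),np.cos(r)]; T=R.from_quat(st['tcp_rot']); M=p['mount']
    return st['tcp_pos']+T.apply(M[:3,3]),T.apply(M[:3,:3]@d)
def atz(n,uv,z,st=None):
    o,d=ray(n,uv,st); return o+d*(z-o[2])/d[2]
def tri(r1,r2):
    A=np.c_[r1[1],-r2[1]]; t=np.linalg.lstsq(A,r2[0]-r1[0],rcond=None)[0]
    a=r1[0]+t[0]*r1[1]; b=r2[0]+t[1]*r2[1]; return (a+b)/2,np.linalg.norm(a-b)
E
python3 - <<'E'
from h import *
T=cv2.imread('pics/top0.png');S=cv2.imread('pics/scene0.png')
P=dict(pale=((368,167),(293,251)),light=((454,184),(212,271)),mid=((238,152),(401,215)),deep=((152,220),(426,156)),white=((259,255),(341,163)),navy=((393,251),(243,204)),
s1=((286,254),(322,172)),s2=((313,253),(304,180)),s3=((339,252),(285,188)),s4=((366,251),(265,195)))
for k,(a,b) in P.items():
    ra,ca=blob(T,a);rb,cb=blob(S,b)
    p,e=tri(ray('top',ra[0]),ray('scene',rb[0])); z=.012 if k[0]=='s' else .022 if k in('white','navy') else .01
    q=np.array([atz('top',c,z)[:2] for c in cv2.boxPoints(ra)])
    ed=q[1]-q[0]; an=(np.arctan2(ed[1],ed[0])+np.pi/4)%(np.pi/2)-np.pi/4
    print(k,np.round(ra[0],1),np.round(rb[0],1),np.round(p,4),round(e,4),'top@z',np.round(atz('top',ra[0],z),4),'yaw',round(an,3),'size',np.round([np.linalg.norm(ed),np.linalg.norm(q[2]-q[1])],4),T[a[1],a[0]])
E
```

```text
pale [368.3 165.9] [293.5 249.5] [ 0.628  -0.1181  0.0105] 0.0003 top@z [ 0.628  -0.1184  0.01  ] yaw 0.241 size [0.0373 0.0364] [184 178 176]
light [454. 183.] [212.2 269.9] [ 0.5907 -0.2873  0.0112] 0.0002 top@z [ 0.5908 -0.2877  0.01  ] yaw -0.02 size [0.036  0.0357] [180 159 109]
mid [237.8 151.1] [401.  214.3] [0.6621 0.1369 0.0099] 0.0005 top@z [0.662  0.1367 0.01  ] yaw -0.182 size [0.0361 0.0371] [171  99  49]
deep [152.1 219.2] [425.5 155. ] [0.5331 0.3045 0.0094] 0.0005 top@z [0.533 0.304 0.01 ] yaw -0.23 size [0.0359 0.0366] [95 37 20]
white [258.5 255.5] [340.3 162.1] [0.4586 0.0997 0.0216] 0.0006 top@z [0.4585 0.0994 0.022 ] yaw -0.025 size [0.0363 0.0364] [184 178 175]
navy [392.5 251. ] [242.8 203.1] [ 0.4602 -0.1599  0.019 ] 0.0002 top@z [ 0.4605 -0.1593  0.022 ] yaw -0.025 size [0.037  0.0348] [33 28 28]
s1 [285.5 254. ] [321.1 171.2] [0.4592 0.0469 0.0173] 0.0022 top@z [0.4594 0.0481 0.012 ] yaw -0.025 size [0.0408 0.0388] [121 171 175]
s2 [312.5 253. ] [302.2 178.9] [ 0.4598 -0.0053  0.0181] 0.0021 top@z [ 0.46   -0.0044  0.012 ] yaw -0.025 size [0.0409 0.0389] [122 173 175]
s3 [339. 252.] [283.3 187. ] [ 0.4606 -0.0564  0.0178] 0.0015 top@z [ 0.4606 -0.0562  0.012 ] yaw -0.025 size [0.0391 0.0389] [123 172 174]
s4 [366.  251.5] [263.9 196.8] [ 0.4605 -0.1085  0.0124] 0.0011 top@z [ 0.4602 -0.109   0.012 ] yaw -0.025 size [0.0393 0.0371] [129 179 175]
```

All heights come out as they should: tiles about 0.010, glued tiles about 0.02, squares about 0.012. Now I'll move toward the deep tile.

Emit:
move_arm(xyz=[[-0.0375,-0.004,0],[-0.0375,-0.004,0],[-0.0375,-0.004,0],[-0.0375,-0.004,0],[-0.0375,-0.004,0],[-0.0375,-0.004,0],[-0.0375,-0.004,0],[-0.0375,-0.004,0],[-0.0375,-0.004,0],[-0.0375,-0.004,0]], twist=[[0,0,0],[0,0,0],[0,0,0],[0,0,0],[0,0,0],[0,0,0],[0,0,0],[0,0,0],[0,0,0],[0,0,0]], jaw=[0.06,0.06,0.06,0.06,0.06,0.06,0.06,0.06,0.06,0.06])

```text
clock: 1.15
tcp_pos: [0.5337, 0.3024, 0.2309]
tcp_rot: [0.196, 0.981, -0.0, -0.0]
force: [0.1, 1.2, -0.0]
opening: 0.0601
finger_force: 0.0
```

Emit:
move_arm(xyz=[[0,0,0.011],[0,0,0.011],[0,0,0.011],[0,0,0.011],[0,0,0.011],[0,0,0.011],[0,0,0.011],[0,0,0.011],[0,0,0.011],[0,0,0.011]], twist=[[0,0,1],[0,0,1],[0,0,1],[0,0,1],[0,0,1],[0,0,1],[0,0,1],[0,0,1],[0,0,1],[0,0,1]], jaw=[0.06,0.06,0.06,0.06,0.06,0.06,0.06,0.06,0.06,0.06])

```text
clock: 2.15
tcp_pos: [0.5324, 0.3033, 0.1204]
tcp_rot: [0.594, 0.805, -0.0, -0.0]
force: [-0.4, 0.5, 0.1]
opening: 0.0601
finger_force: 0.0
```

Emit:
move_arm(xyz=[[0,0,0],[0,0,0],[0,0,0],[0,0,0],[0,0,0],[0,0,0],[0,0,0],[0,0,0],[0,0,0]], twist=[[0,0,1],[0,0,1],[0,0,1],[0,0,1],[0,0,1],[0,0,0.8],[0,0,0],[0,0,0],[0,0,0]], jaw=[0.06,0.06,0.06,0.06,0.06,0.06,0.06,0.06,0.06])

```text
clock: 3.05
tcp_pos: [0.5326, 0.3034, 0.1211]
tcp_rot: [0.775, 0.632, -0.0, -0.0]
force: [-0.4, -0.2, -0.5]
opening: 0.0601
finger_force: 0.0
```

```bash
cat >> h.py <<'E'
def snap(name):
    st=monitor.observe(); im=eyes.read_camera('wrist'); cv2.imwrite(f'pics/{name}.png',im); return st,im
def wpix(P,st):
    p=eyes.camera_params('wrist'); M=p['mount']; t=R.from_quat(st['tcp_rot']).inv().apply(np.array(P)-st['tcp_pos'])
    c=M[:3,:3].T@(t-M[:3,3]); th=np.arctan2(np.hypot(c[0],c[1]),c[2]); s=th*p['fx']/np.hypot(c[0],c[1])
    return np.array([p['cx']+s*c[0],p['cy']+s*c[1]])
def quad(c,z,st):
    "tile contour -> centre, yaw, sizes on plane z (world)"
    w=np.array([atz('wrist',q[0],z,st)[:2] for q in c]); (ce,sz,an)=cv2.minAreaRect((w*1000).astype(np.float32))
    return np.array(ce)/1000,(np.radians(an)+np.pi/4)%(np.pi/2)-np.pi/4,sz
def go(P,yaw,st=None):
    "shift in tool axes and turn units to reach P with tool y at world angle yaw"
    st=st or monitor.observe(); T=R.from_quat(st['tcp_rot'])
    g=R.from_matrix(np.array([[-np.sin(yaw),np.cos(yaw),0],[np.cos(yaw),np.sin(yaw),0],[0,0,-1]]).T)
    d=np.array(P)-st['tcp_pos']
    print('clock',round(st['clock'],2),'tcp',np.round(st['tcp_pos'],4),'shift now',np.round(T.inv().apply(d),4),'shift after turn',np.round(g.inv().apply(d),4),'turn',np.round((T.inv()*g).as_rotvec()/np.radians(5),3))
E
python3 - <<'E'
from h import *
st,im=snap('w1'); u=wpix([.533,.304,.01],st); print(u, im[int(u[1]),int(u[0])])
r,c=blob(im,u,18); print(r,quad(c,.01,st)); go([.533,.304,.1],-.23,st)
E
```

```text
[314.32926582 193.77608991] [106  57  46]
((312.5, 200.5), (29.0, 45.0), 90.0) (array([0.52997217, 0.29820465]), np.float64(-0.2035324857834695), (26.48134422302246, 39.19710159301758))
clock 3.05 tcp [0.5326 0.3034 0.1211] shift now [0.0007 0.0003 0.0211] shift after turn [0.0007 0.0002 0.0211] turn [-0.003  0.002  0.323]
```

View pics/w1.png

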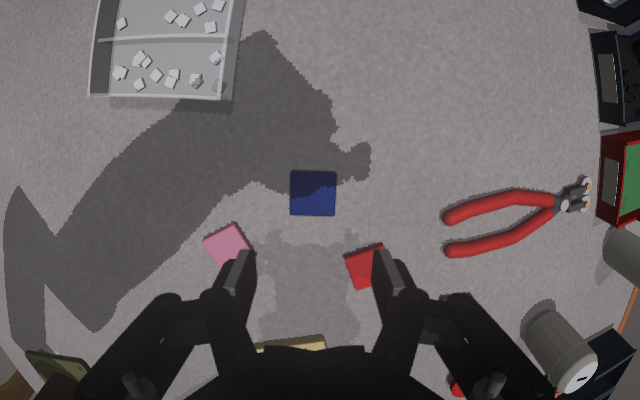

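The wrist view shows the deep tile at corners (290,170), (336,171), (335,216), (290,215), where it was predicted. A shadow splits it, so I'll segment by hue.

```bash
cat >> h.py <<'E'
def hue(im,uv,w=45,lo=(95,90,40),hi=(130,255,255)):
    m=cv2.inRange(cv2.cvtColor(im,cv2.COLOR_BGR2HSV),lo,hi); k=np.zeros_like(m); u,v=map(int,uv); k[v-w:v+w,u-w:u+w]=255
    return max(cv2.findContours(m&k,cv2.RETR_EXTERNAL,cv2.CHAIN_APPROX_NONE)[0],key=cv2.contourArea)
E
python3 - <<'E'
from h import *
st=monitor.observe(); im=cv2.imread('pics/w1.png'); c=hue(im,(313,193)); print(cv2.minAreaRect(c))
ce,y,s=quad(c,.01,st); print(ce,y,s); go([*ce,.003],y,st)
E
```

```text
((312.5, 193.5), (43.0, 45.0), 90.0)
[0.53147479 0.30429556] -0.2284779162400783 (39.02484893798828, 38.71518325805664)
clock 3.1 tcp [0.5326 0.3034 0.1212] shift now [ 0.0007 -0.0013  0.1182] shift after turn [ 0.0006 -0.0013  0.1182] turn [-0.002  0.002  0.302]
```

Emit:
move_arm(xyz=[[0.0006,-0.0013,0.025],[0,0,0.025],[0,0,0.025],[0,0,0.02],[0,0,0.015],[0,0,0.008],[0,0,0],[0,0,0]], twist=[[0,0,0.3],[0,0,0],[0,0,0],[0,0,0],[0,0,0],[0,0,0],[0,0,0],[0,0,0]], jaw=[0.06,0.06,0.06,0.06,0.06,0.06,0.06,0.06])

```text
clock: 3.9
tcp_pos: [0.532, 0.3046, 0.0038]
tcp_rot: [0.783, 0.622, 0.0, 0.0]
force: [-0.3, 1.0, -0.2]
opening: 0.0601
finger_force: 0.0
```

Emit:
move_arm(xyz=[[0,0,0],[0,0,0],[0,0,0],[0,0,0],[0,0,0],[0,0,0]], twist=[[0,0,0],[0,0,0],[0,0,0],[0,0,0],[0,0,0],[0,0,0]], jaw=[0.045,0.035,0.03,0.03,0.03,0.03])

```text
clock: 4.5
tcp_pos: [0.5326, 0.3048, 0.0049]
tcp_rot: [0.783, 0.622, 0.001, 0.0]
force: [-0.5, -0.9, 6.6]
opening: 0.0372
finger_force: 60.0
```

```bash
python3 - <<'E'
from h import *
st,im=snap('w2'); go([.4598,-.1082,.12],.008,st)
E
```

```text
clock 4.5 tcp [0.5326 0.3048 0.0049] shift now [-0.4186  0.0231 -0.1158] shift after turn [-0.4124 -0.0761 -0.1151] turn [ 0.026 -0.018 -2.715]
```

View pics/w2.png

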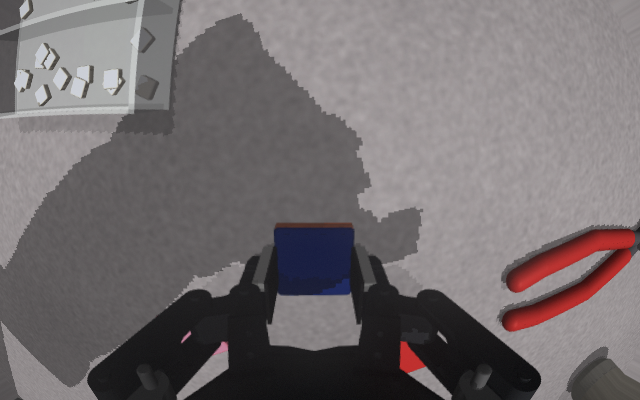

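The tile is between the pads, at (275–354, 228–294) in the picture. I'll lift it and check.

Emit:
move_arm(xyz=[[0,0,-0.01],[0,0,-0.025],[0,0,-0.04],[0,0,-0.04],[0,0,0],[0,0,0]], twist=[[0,0,0],[0,0,0],[0,0,0],[0,0,0],[0,0,0],[0,0,0]], jaw=[0.03,0.03,0.03,0.03,0.03,0.03])

```text
clock: 5.15
tcp_pos: [0.5325, 0.3048, 0.1202]
tcp_rot: [0.783, 0.622, 0.002, 0.0]
force: [0.1, -0.6, -0.8]
opening: 0.0372
finger_force: 60.2
```

```bash
python3 - <<'E'
from h import *
st,im=snap('w3'); print(st['opening'],st['finger_force'],st['force'])
cv2.imwrite('pics/w3c.png',cv2.resize(im[180:340,220:420],None,fx=3,fy=3,interpolation=cv2.INTER_CUBIC))
T=lambda x:wpix(st['tcp_pos']+R.from_quat(st['tcp_rot']).apply(x),st)
for zt in(-.012,-.006,0): print(zt,[np.round(T([a*.02,b*.02,zt])).astype(int).tolist() for a,b in((1,-1),(1,1),(-1,1),(-1,-1))])
go([.4598,-.1082,.12],.008,st)
E
```

```text
0.037210257852869646 60.19209623336792 [ 0.08946241 -0.61264865 -0.83550251]
-0.012 [[271, 232], [357, 232], [352, 301], [276, 301]]
-0.006 [[272, 227], [355, 227], [351, 295], [277, 295]]
0 [[274, 222], [354, 222], [350, 288], [278, 288]]
clock 5.15 tcp [0.5325 0.3048 0.1202] shift now [-0.4187  0.023  -0.0008] shift after turn [-4.124e-01 -7.600e-02  2.000e-04] turn [ 0.033 -0.024 -2.716]
```

View pics/w3c.png

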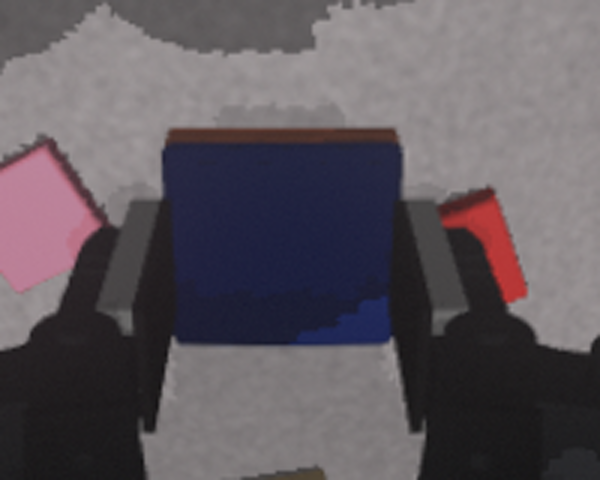

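The tile is flat and centred in the grip, with its glaze corners on the predicted pixels. Next I'll move over square 4, next to the navy tile.

Emit:
move_arm(xyz=[[-0.03,0.0023,0],[-0.042,0.0023,0],[-0.044,0.0023,0],[-0.046,0.0023,0],[-0.048,0.0023,0],[-0.048,0.0023,0],[-0.046,0.0023,0],[-0.044,0.0023,0],[-0.041,0.0023,0],[-0.03,0.0023,0]], twist=[[0,0,0],[0,0,0],[0,0,0],[0,0,0],[0,0,0],[0,0,0],[0,0,0],[0,0,0],[0,0,0],[0,0,0]], jaw=[0.03,0.03,0.03,0.03,0.03,0.03,0.03,0.03,0.03,0.03])

```text
clock: 6.2
tcp_pos: [0.4564, -0.1108, 0.1168]
tcp_rot: [0.784, 0.621, -0.001, -0.001]
force: [0.1, -0.2, -0.4]
opening: 0.0372
finger_force: 60.2
```

Emit:
move_arm(xyz=[[0,0,0],[0,0,0],[0,0,0],[0,0,0],[0,0,0]], twist=[[0,0,-1],[0,0,-1],[0,0,-0.7],[0,0,0],[0,0,0]], jaw=[0.03,0.03,0.03,0.03,0.03])

```text
clock: 6.7
tcp_pos: [0.4578, -0.1087, 0.1173]
tcp_rot: [0.705, 0.709, -0.001, -0.001]
force: [0.6, 1.0, -0.4]
opening: 0.0372
finger_force: 60.2
```

```bash
python3 - <<'E'
from h import *
st,im=snap('w4'); go([.4598,-.1082,.12],.008,st)
for P in [(.4587,.0998,.022),(.459,.0478,.012),(.4594,-.0042,.012),(.4598,-.0562,.012),(.46,-.1082,.012),(.4605,-.1602,.022)]: print(wpix(P,st))
E
```

```text
clock 6.7 tcp [ 0.4578 -0.1087  0.1173] shift now [ 0.0005  0.002  -0.0027] shift after turn [ 0.0005  0.002  -0.0027] turn [-0.028 -0.007 -0.031]
[316.90022473 -52.77635801]
[317.04116394   7.69283423]
[317.30598217  69.69271289]
[317.46556197 134.30351571]
[317.2749172 196.1877351]
[317.43972526 256.50308377]
```

View pics/w4.png

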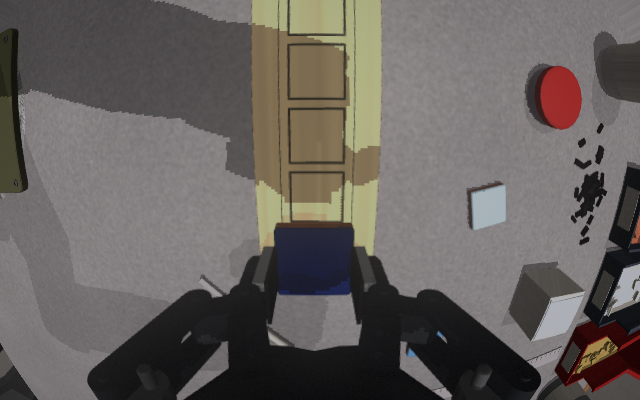

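The view shows squares 2, 3 and 4 at about (317,71), (317,135) and (317,197), with the pale tile at (487,206), plainly bluish. Now to refine the pencil lines.

```bash
cat >> h.py <<'E'
def row(im,st,boxes):
    "boxes: centre px, half size of a fully seen square -> world centre from its 4 pencil lines"
    bh=cv2.morphologyEx(cv2.cvtColor(im,cv2.COLOR_BGR2GRAY),cv2.MORPH_BLACKHAT,np.ones((9,9))).astype(float)
    out=[]
    for u,v,h in boxes:
        def peak(pr,c):
            i=np.arange(c-6,c+7); w=pr[i]-np.median(pr[i]); w[w<.4*w.max()]=0; return (w*i).sum()/w.sum()
        pts=[]
        cols=lambda r0,r1:bh[r0:r1].mean(0); rows=lambda c0,c1:bh[:,c0:c1].mean(1)
        q=h-10
        L=[(peak(cols(v-q,v),u-h),v-q/2),(peak(cols(v,v+q),u-h),v+q/2)]; Rr=[(peak(cols(v-q,v),u+h),v-q/2),(peak(cols(v,v+q),u+h),v+q/2)]
        T=[(u-q/2,peak(rows(u-q,u),v-h)),(u+q/2,peak(rows(u,u+q),v-h))]; B=[(u-q/2,peak(rows(u-q,u),v+h)),(u+q/2,peak(rows(u,u+q),v+h))]
        l,r,t,b=[np.array([atz('wrist',p,.012,st)[:2] for p in s]) for s in(L,Rr,T,B)]
        X=(l.mean(0)+r.mean(0))/2; Y=(t.mean(0)+b.mean(0))/2
        out.append([X[0],Y[1],abs(r.mean(0)-l.mean(0))[0],abs(t.mean(0)-b.mean(0))[1]])
    return np.array(out)
E
python3 - <<'E'
from h import *
st=monitor.observe(); im=cv2.imread('pics/w4.png')
print(row(im,st,[(317,71,28),(317,135,28)]).round(4))
cv2.imwrite('pics/w4c.png',cv2.resize(im[90:240,240:390],None,fx=4,fy=4,interpolation=cv2.INTER_CUBIC))
E
```

```text
[[ 0.4588 -0.0052  0.0441  0.0443]
 [ 0.4591 -0.0572  0.044   0.0439]]
```

View pics/w4c.png

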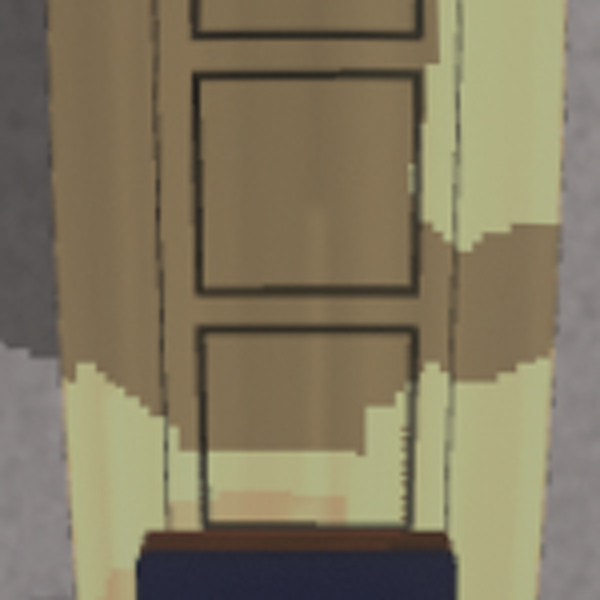

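The squares measure 44.1 mm and stand 52.0 mm apart, as they should. That puts square 4 at (0.4594, -0.1092). Lowering to just above the board for a check.

```bash
python3 - <<'E'
from h import *
st=monitor.observe(); print(wpix([.4596,-.1312,.012],st)); go([.4594,-.1092,.022],.007,st)
E
```

```text
[316.22490062 221.37155806]
clock 6.75 tcp [ 0.458  -0.1088  0.1175] shift now [-0.0005  0.0015  0.0955] shift after turn [-0.0005  0.0014  0.0955] turn [-0.021 -0.005 -0.016]
```

Emit:
move_arm(xyz=[[-0.0005,0.0014,0.02],[0,0,0.025],[0,0,0.02],[0,0,0.015],[0,0,0.01],[0,0,0.0055],[0,0,0],[0,0,0],[0,0,0]], twist=[[0,0,0],[0,0,0],[0,0,0],[0,0,0],[0,0,0],[0,0,0],[0,0,0],[0,0,0],[0,0,0]], jaw=[0.03,0.03,0.03,0.03,0.03,0.03,0.03,0.03,0.03])

```text
clock: 7.65
tcp_pos: [0.461, -0.1096, 0.0235]
tcp_rot: [0.705, 0.709, 0.0, 0.001]
force: [-0.0, -0.1, -0.3]
opening: 0.0374
finger_force: 60.2
```

```bash
python3 - <<'E'
from h import *
go([.4594,-.1092,.017],.007)
E
```

```text
clock 7.65 tcp [ 0.461  -0.1096  0.0235] shift now [ 0.0004 -0.0016  0.0065] shift after turn [ 0.0004 -0.0015  0.0065] turn [ 0.017  0.005 -0.005]
```

Emit:
move_arm(xyz=[[0.0004,-0.0015,0.003],[0,0,0.003],[0,0,0],[0,0,0]], twist=[[0,0,0],[0,0,0],[0,0,0],[0,0,0]], jaw=[0.03,0.03,0.03,0.03])

```text
clock: 8.05
tcp_pos: [0.4588, -0.1091, 0.0169]
tcp_rot: [0.705, 0.709, 0.0, 0.0]
force: [-1.3, -0.2, 1.0]
opening: 0.0376
finger_force: 60.4
```

```bash
python3 - <<'E'
from h import *
go([.4594,-.1092,.017],.007); print(monitor.observe()['force'])
E
```

```text
clock 8.05 tcp [ 0.4588 -0.1091  0.0169] shift now [-0.0001  0.0006 -0.0001] shift after turn [-0.0001  0.0006 -0.0001] turn [ 0.004  0.001 -0.005]
[-1.26561725 -0.15456527  1.02537339]
```

Emit:
move_arm(xyz=[[0,0.0005,0],[0,0,0],[0,0,0],[0,0,0],[0,0,0],[0,0,-0.02],[0,0,-0.03],[0,0,-0.04],[0,0,0],[0,0,0]], twist=[[0,0,0],[0,0,0],[0,0,0],[0,0,0],[0,0,0],[0,0,0],[0,0,0],[0,0,0],[0,0,0],[0,0,0]], jaw=[0.03,0.042,0.05,0.06,0.06,0.06,0.06,0.06,0.06,0.06])

```text
clock: 9.05
tcp_pos: [0.4602, -0.1093, 0.1077]
tcp_rot: [0.705, 0.709, 0.001, 0.001]
force: [0.4, 0.5, -0.4]
opening: 0.0599
finger_force: 0.0
```

```bash
python3 - <<'E'
from h import *
st,im=snap('w5'); u=wpix([.4594,-.1092,.022],st); c=hue(im,u); ce,y,s=quad(c,.022,st); print(u,ce,y,s)
print(row(im,st,[(*map(int,wpix([.4588,-.0052,.012],st).round()),30),(*map(int,wpix([.4591,-.0572,.012],st).round()),29)]).round(4))
go([.628,-.1184,.1],.241,st); print(wpix([.4588,-.0052,.012],st),wpix([.628,-.1184,.01],st))
E
```

```text
[312.99411362 204.12332133] [ 0.45862122 -0.11603015] 0.005183432664554122 (38.53102111816406, 25.335405349731445)
[[ 0.4586 -0.005   0.0442  0.0442]
 [ 0.4589 -0.0572  0.044   0.0442]]
clock 9.05 tcp [ 0.4602 -0.1093  0.1077] shift now [-0.0102  0.1677  0.0082] shift after turn [-0.0489  0.1608  0.0077] turn [ 0.031  0.011 -2.686]
[312.87971748  68.80384345] [493.04487341 209.53295898]
```

View pics/w5.png

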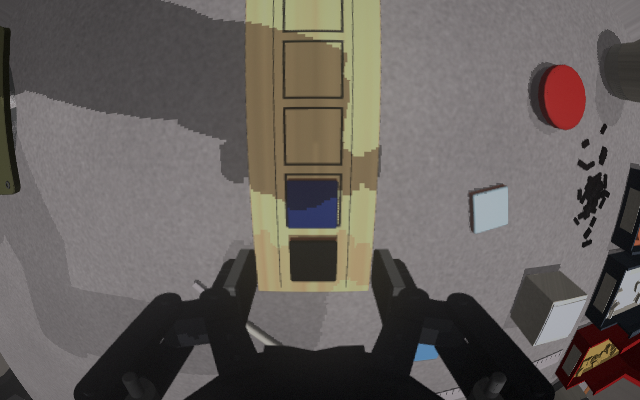

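The deep tile lies inside its square at (286–338, 178–228), straight. Next is the pale tile, at (489,208).

Emit:
move_arm(xyz=[[-0.002,0.028,0],[-0.002,0.038,0],[-0.002,0.038,0],[-0.002,0.035,0],[-0.002,0.029,0],[0,0,0],[0,0,0],[0,0,0],[0,0,0],[0,0,0]], twist=[[0,0,0],[0,0,0],[0,0,0],[0,0,0],[0,0,0],[0,0,-1],[0,0,-1],[0,0,-0.7],[0,0,0],[0,0,0]], jaw=[0.06,0.06,0.06,0.06,0.06,0.06,0.06,0.06,0.06,0.06])

```text
clock: 10.1
tcp_pos: [0.6263, -0.1178, 0.1052]
tcp_rot: [0.617, 0.787, -0.001, -0.001]
force: [-0.1, 0.3, -0.1]
opening: 0.0597
finger_force: 0.0
```

```bash
python3 - <<'E'
from h import *
st,im=snap('w6'); u=wpix([.628,-.1184,.01],st); print(u,im[int(u[1]),int(u[0])]); r,c=blob(im,u,16); print(r); ce,y,s=quad(c,.01,st); print(ce,y,s)
go([*ce,.005],y,st)
E
```

```text
[316.89563765 201.98183056] [165 159 151]
((315.0, 208.5), (46.0, 29.0), 0.0)
[ 0.62781897 -0.12446857] 0.24086041688645587 (37.70903015136719, 25.272796630859375)
clock 10.1 tcp [ 0.6263 -0.1178  0.1052] shift now [-0.007   0.0002  0.1002] shift after turn [-6.900e-03 -1.000e-04  1.002e-01] turn [-0.029 -0.014  0.001]
```

```bash
python3 - <<'E'
from h import *
st=monitor.observe(); im=cv2.imread('pics/w6.png')
cs=[blob(im,(316,v),16) for v in(186,191,196,208)]
for v,c in zip((186,191,196,208),cs): print(c[0],im[v,316])
cv2.imwrite('pics/w6c.png',cv2.resize(im[150:260,250:390],None,fx=4,fy=4,interpolation=cv2.INTER_CUBIC))
E
```

```text
((314.49310302734375, 189.75021362304688), (22.741228103637695, 49.36984634399414), 88.40885925292969) [133 126 113]
((314.3681945800781, 189.75369262695312), (22.741228103637695, 49.11994171142578), 88.40885925292969) [134 127 114]
((314.3681945800781, 189.75369262695312), (22.741228103637695, 49.11994171142578), 88.40885925292969) [134 126 113]
((315.0, 208.5), (46.0, 29.0), 0.0) [199 192 189]
```

View pics/w6c.png

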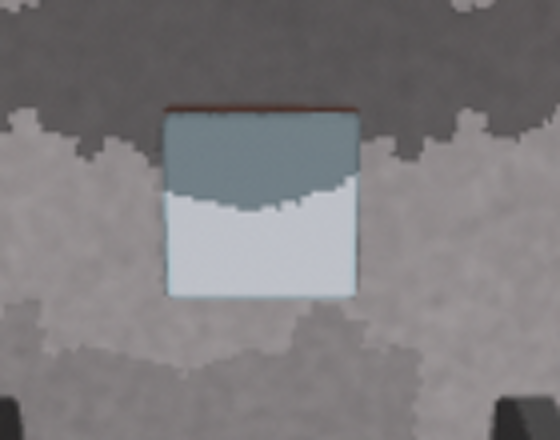

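The pale tile's glaze corners read (291.0,178.2), (339.8,178.2), (339.0,224.4), (292.0,224.4), straight with the tool.

```bash
python3 - <<'E'
from h import *
st=monitor.observe()
ce,y,s=quad(np.array([[291,178.2],[339.8,178.2],[339,224.4],[292,224.4]])[:,None],.01,st); print(ce,y,s); go([*ce,.005],y,st)
E
```

```text
[ 0.62724292 -0.11879723] 0.24069629958427985 (39.31758117675781, 39.76316833496094)
clock 10.15 tcp [ 0.6265 -0.1178  0.1056] shift now [-0.0012  0.0007  0.1006] shift after turn [-0.0011  0.0005  0.1006] turn [-0.022 -0.01   0.005]
```

Emit:
move_arm(xyz=[[-0.001,0.0006,0.02],[0,0,0.025],[0,0,0.02],[0,0,0.018],[0,0,0.013],[0,0,0.005],[0,0,0],[0,0,0]], twist=[[0,0,0],[0,0,0],[0,0,0],[0,0,0],[0,0,0],[0,0,0],[0,0,0],[0,0,0]], jaw=[0.06,0.06,0.06,0.06,0.06,0.06,0.06,0.06])

```text
clock: 10.95
tcp_pos: [0.6288, -0.1189, 0.0065]
tcp_rot: [0.617, 0.787, 0.0, 0.001]
force: [0.1, -0.1, 0.1]
opening: 0.0597
finger_force: 0.0
```

```bash
python3 - <<'E'
from h import *
go([.6272,-.1188,.005],.241)
E
```

```text
clock 10.95 tcp [ 0.6288 -0.1189  0.0065] shift now [ 0.0005 -0.0015  0.0015] shift after turn [ 0.0005 -0.0015  0.0015] turn [0.013 0.006 0.012]
```

Emit:
move_arm(xyz=[[0.0004,-0.001,0.0015],[0,0,0],[0,0,0],[0,0,0],[0,0,0],[0,0,0],[0,0,-0.015],[0,0,-0.03],[0,0,-0.03],[0,0,-0.015]], twist=[[0,0,0],[0,0,0],[0,0,0],[0,0,0],[0,0,0],[0,0,0],[0,0,0],[0,0,0],[0,0,0],[0,0,0]], jaw=[0.06,0.045,0.035,0.03,0.03,0.03,0.03,0.03,0.03,0.03])

```text
clock: 11.95
tcp_pos: [0.6285, -0.1189, 0.097]
tcp_rot: [0.617, 0.787, 0.001, 0.002]
force: [0.1, -0.9, -0.1]
opening: 0.0375
finger_force: 60.2
```

```bash
python3 - <<'E'
from h import *
go([.4583,.0468,.1],.007)
E
```

```text
clock 11.95 tcp [ 0.6285 -0.1189  0.097 ] shift now [ 0.2017 -0.1255 -0.0038] shift after turn [ 0.1669 -0.169  -0.003 ] turn [0.041 0.014 2.695]
```

Emit:
move_arm(xyz=[[0.022,-0.014,0],[0.031,-0.019,0],[0.033,-0.0205,0],[0.033,-0.0205,0],[0.033,-0.0205,0],[0.029,-0.018,0],[0.02,-0.013,0],[0,0,0],[0,0,0],[0,0,0]], twist=[[0,0,0],[0,0,0],[0,0,0],[0,0,0],[0,0,0],[0,0,0],[0,0,0],[0,0,1],[0,0,1],[0,0,0.7]], jaw=[0.03,0.03,0.03,0.03,0.03,0.03,0.03,0.03,0.03,0.03])

```text
clock: 12.95
tcp_pos: [0.4568, 0.0467, 0.0944]
tcp_rot: [0.706, 0.709, 0.0, 0.0]
force: [0.4, -0.3, -0.1]
opening: 0.0371
finger_force: 60.2
```

Emit:
move_arm(xyz=[[0,0,0],[0,0,0]], twist=[[0,0,0],[0,0,0]], jaw=[0.03,0.03])

```text
clock: 13.15
tcp_pos: [0.457, 0.0464, 0.0943]
tcp_rot: [0.704, 0.71, 0.0, 0.0]
force: [0.1, 0.2, -1.0]
opening: 0.0372
finger_force: 60.2
```

```bash
python3 - <<'E'
from h import *
st,im=snap('w7')
T=lambda x:wpix(st['tcp_pos']+R.from_quat(st['tcp_rot']).apply(x),st)
print([np.round(T([a*.02,b*.02,-.006]),1).tolist() for a,b in((1,-1),(1,1),(-1,1),(-1,-1))]); print(wpix([.4580,.0688,.012],st),wpix([.4582,.0988,.022],st))
cv2.imwrite('pics/w7c.png',cv2.resize(im[120:320,220:420],None,fx=3,fy=3,interpolation=cv2.INTER_CUBIC))
go([.4583,.0468,.022],.007,st)
E
```

```text
[[273.2, 227.2], [355.8, 227.2], [351.5, 294.6], [277.5, 294.7]]
[315.93374537 177.50732528] [316.66053814 139.38411175]
clock 13.15 tcp [0.457  0.0464 0.0943] shift now [0.0004 0.0013 0.0723] shift after turn [0.0004 0.0013 0.0723] turn [0.001 0.    0.01 ]
```

View pics/w7c.png

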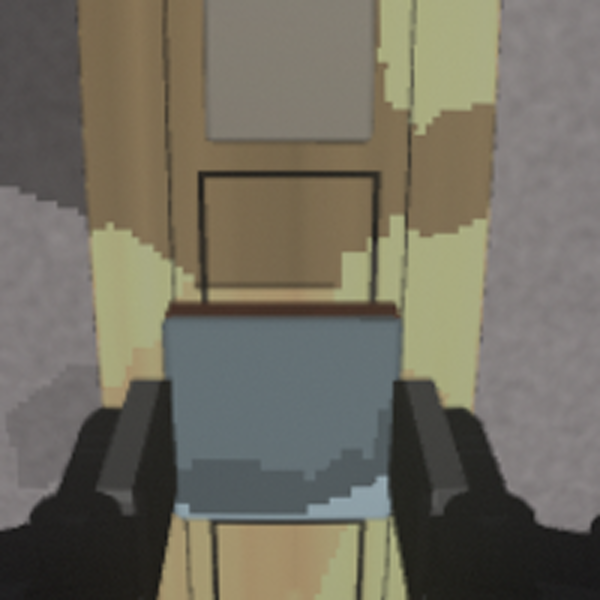

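The pale tile is held flat, glaze corners (274,225) to (350,292), and the square's top line is at v≈178.3. The glaze sits about 2 px off the prediction, so I'll check the gap to the line once it is low.

Emit:
move_arm(xyz=[[0,0.0003,0.02],[0,0,0.02],[0,0,0.018],[0,0,0.011],[0,0,0.005],[0,0,0],[0,0,0]], twist=[[0,0,0],[0,0,0],[0,0,0],[0,0,0],[0,0,0],[0,0,0],[0,0,0]], jaw=[0.03,0.03,0.03,0.03,0.03,0.03,0.03])

```text
clock: 13.9
tcp_pos: [0.4579, 0.0464, 0.0208]
tcp_rot: [0.705, 0.709, 0.0, 0.0]
force: [-0.0, -0.0, -0.3]
opening: 0.0375
finger_force: 60.2
```

```bash
python3 - <<'E'
from h import *
st,im=snap('w8')
T=lambda x:wpix(st['tcp_pos']+R.from_quat(st['tcp_rot']).apply(x),st)
for z in(-.004,-.006,.004,.006): print(z,[np.round(T([a*.02,b*.02,z]),1).tolist() for a,b in((1,-1),(1,1))])
print('line',wpix([.4580-.022,.0688,.012],st),wpix([.4580+.022,.0688,.012],st))
cv2.imwrite('pics/w8c.png',cv2.resize(im[170:300,240:400],None,fx=5,fy=4.6,interpolation=cv2.INTER_CUBIC))
go([.4583,.0468,.017],.007,st)
E
```

```text
-0.004 [[273.7, 225.6], [355.3, 225.5]]
-0.006 [[273.2, 227.2], [355.8, 227.2]]
0.004 [[275.6, 219.5], [353.4, 219.5]]
0.006 [[276.0, 218.1], [352.9, 218.0]]
line [273.14582501 211.67927515] [356.71728678 212.09890604]
clock 13.9 tcp [0.4579 0.0464 0.0208] shift now [0.0004 0.0004 0.0038] shift after turn [0.0004 0.0004 0.0038] turn [ 0.01  -0.001 -0.003]
```

View pics/w8c.png

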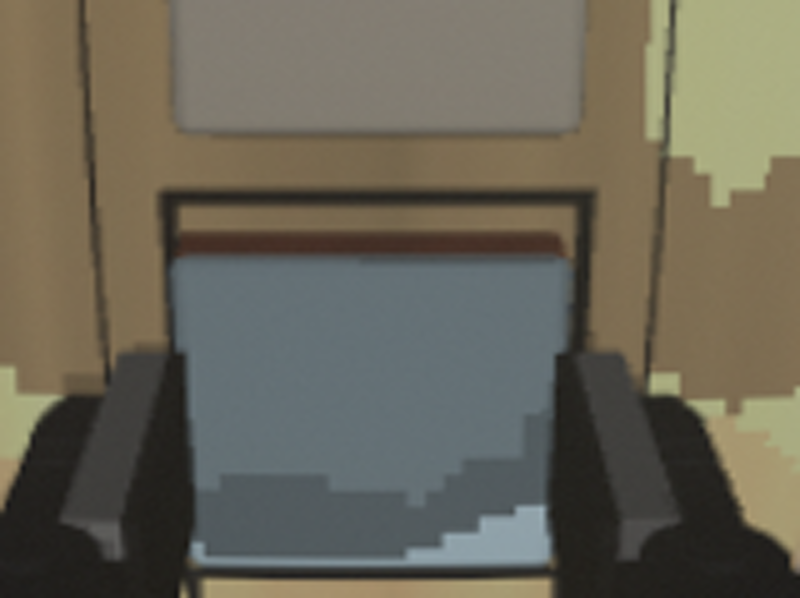

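The glaze edge is at v=226.1, the biscuit foot at 220.7, and the line at 212.6. The tile is centred lengthwise, and sideways it needs about 0.8 mm toward +x. Setting it down.

Emit:
move_arm(xyz=[[0.0001,0.0008,0.0035],[0,0,0],[0,0,0]], twist=[[0,0,0],[0,0,0],[0,0,0]], jaw=[0.03,0.03,0.03])

```text
clock: 14.25
tcp_pos: [0.4592, 0.0466, 0.0174]
tcp_rot: [0.705, 0.709, 0.001, 0.001]
force: [1.0, 0.2, 3.2]
opening: 0.0372
finger_force: 60.6
```

```bash
python3 - <<'E'
from h import *
go([.4587,.0466,.017],.007)
E
```

```text
clock 14.25 tcp [0.4592 0.0466 0.0174] shift now [-0.     -0.0005  0.0004] shift after turn [-0.     -0.0005  0.0004] turn [ 0.025 -0.002 -0.003]
```

Emit:
move_arm(xyz=[[0,-0.0004,0],[0,0,0],[0,0,0],[0,0,0],[0,0,0],[0,0,-0.02],[0,0,-0.03],[0,0,-0.04],[0,0,0],[0,0,0]], twist=[[0,0,0],[0,0,0],[0,0,0],[0,0,0],[0,0,0],[0,0,0],[0,0,0],[0,0,0],[0,0,0],[0,0,0]], jaw=[0.03,0.042,0.05,0.06,0.06,0.06,0.06,0.06,0.06,0.06])

```text
clock: 15.25
tcp_pos: [0.4585, 0.0466, 0.1076]
tcp_rot: [0.705, 0.709, 0.001, 0.001]
force: [-0.7, -0.3, -0.9]
opening: 0.0604
finger_force: 0.0
```

```bash
python3 - <<'E'
from h import *
st,im=snap('w9'); go([.662,.1365,.107],-.182,st)
E
```

```text
clock 15.25 tcp [0.4585 0.0466 0.1076] shift now [0.0886 0.2041 0.0011] shift after turn [0.1253 0.1838 0.0006] turn [ 0.027 -0.005  2.161]
```

Emit:
move_arm(xyz=[[0.01,0.023,0],[0.013,0.031,0],[0.0145,0.0335,0],[0.0145,0.0335,0],[0.0145,0.0335,0],[0.0125,0.029,0],[0.0095,0.0205,0],[0,0,0],[0,0,0],[0,0,0]], twist=[[0,0,0],[0,0,0],[0,0,0],[0,0,0],[0,0,0],[0,0,0],[0,0,0],[0,0,1],[0,0,1],[0,0,0.16]], jaw=[0.06,0.06,0.06,0.06,0.06,0.06,0.06,0.06,0.06,0.06])

```text
clock: 16.3
tcp_pos: [0.6597, 0.1361, 0.1041]
tcp_rot: [0.769, 0.64, -0.002, -0.001]
force: [0.4, -0.6, -0.4]
opening: 0.0597
finger_force: 0.0
```

Emit:
move_arm(xyz=[[0,0,0],[0,0,0]], twist=[[0,0,0],[0,0,0]], jaw=[0.06,0.06])

```text
clock: 16.5
tcp_pos: [0.6604, 0.1361, 0.1059]
tcp_rot: [0.768, 0.64, -0.001, -0.0]
force: [-0.6, -0.3, 0.1]
opening: 0.0596
finger_force: 0.0
```

```bash
python3 - <<'E'
from h import *
st,im=snap('w10'); u=wpix([.662,.1367,.01],st); c=hue(im,u); ce,y,s=quad(c,.01,st); print(u,cv2.minAreaRect(c),ce,y,s)
go([*ce,.005],y,st)
E
```

```text
[315.9600708  199.08449191] ((314.0, 199.5), (45.0, 48.0), 90.0) [0.66028027 0.13618205] -0.18136806129517602 (38.65983963012695, 39.48432922363281)
clock 16.5 tcp [0.6604 0.1361 0.1059] shift now [ 1.000e-04 -0.000e+00  1.009e-01] shift after turn [ 0.     -0.0002  0.1009] turn [-0.017  0.007  0.007]
```

Emit:
move_arm(xyz=[[0,-0.0008,0.02],[0,0,0.025],[0,0,0.02],[0,0,0.018],[0,0,0.013],[0,0,0.005],[0,0,0],[0,0,0]], twist=[[0,0,0],[0,0,0],[0,0,0],[0,0,0],[0,0,0],[0,0,0],[0,0,0],[0,0,0]], jaw=[0.06,0.06,0.06,0.06,0.06,0.06,0.06,0.06])

```text
clock: 17.35
tcp_pos: [0.661, 0.1366, 0.0066]
tcp_rot: [0.768, 0.64, 0.001, 0.0]
force: [-0.1, -0.8, -0.6]
opening: 0.0602
finger_force: 0.0
```

```bash
python3 - <<'E'
from h import *
go([.6603,.1362,.005],-.181)
E
```

```text
clock 17.35 tcp [0.661  0.1366 0.0066] shift now [-0.0005 -0.0006  0.0016] shift after turn [-0.0005 -0.0006  0.0016] turn [ 0.015 -0.006 -0.009]
```

Emit:
move_arm(xyz=[[-0.0004,-0.0006,0.0015],[0,0,0],[0,0,0],[0,0,0],[0,0,0],[0,0,0],[0,0,-0.015],[0,0,-0.03],[0,0,-0.03],[0,0,-0.015]], twist=[[0,0,0],[0,0,0],[0,0,0],[0,0,0],[0,0,0],[0,0,0],[0,0,0],[0,0,0],[0,0,0],[0,0,0]], jaw=[0.06,0.045,0.035,0.03,0.03,0.03,0.03,0.03,0.03,0.03])

```text
clock: 18.35
tcp_pos: [0.661, 0.1365, 0.097]
tcp_rot: [0.768, 0.64, 0.002, 0.001]
force: [0.4, -0.2, -0.8]
opening: 0.037
finger_force: 60.2
```

```bash
python3 - <<'E'
from h import *
go([.4592,-.0573,.1],.007)
E
```

```text
clock 18.35 tcp [0.661  0.1365 0.097 ] shift now [-0.2271 -0.1634 -0.0039] shift after turn [-0.1923 -0.2032 -0.003 ] turn [ 0.039 -0.011 -2.164]
```

Emit:
move_arm(xyz=[[-0.024,-0.017,0],[-0.036,-0.026,0],[-0.037,-0.027,0],[-0.037,-0.027,0],[-0.037,-0.027,0],[-0.033,-0.023,0],[-0.023,-0.0165,0],[0,0,0],[0,0,0],[0,0,0]], twist=[[0,0,0],[0,0,0],[0,0,0],[0,0,0],[0,0,0],[0,0,0],[0,0,0],[0,0,-1],[0,0,-1],[0,0,-0.16]], jaw=[0.03,0.03,0.03,0.03,0.03,0.03,0.03,0.03,0.03,0.03])

```text
clock: 19.35
tcp_pos: [0.4575, -0.0578, 0.0944]
tcp_rot: [0.705, 0.709, 0.0, 0.0]
force: [-0.3, 0.3, -0.6]
opening: 0.0373
finger_force: 60.2
```

Emit:
move_arm(xyz=[[0,0,0.02],[0,0,0.02],[0,0,0.016],[0,0,0.01],[0,0,0.005],[0,0,0],[0,0,0]], twist=[[0,0,0],[0,0,0],[0,0,0],[0,0,0],[0,0,0],[0,0,0],[0,0,0]], jaw=[0.03,0.03,0.03,0.03,0.03,0.03,0.03])

```text
clock: 20.05
tcp_pos: [0.4583, -0.0575, 0.0237]
tcp_rot: [0.705, 0.709, 0.0, 0.0]
force: [0.7, 0.1, 0.0]
opening: 0.0375
finger_force: 60.2
```

```bash
python3 - <<'E'
from h import *
st,im=snap('w11')
T=lambda x:wpix(st['tcp_pos']+R.from_quat(st['tcp_rot']).apply(x),st)
for z in(-.006,.005): print(z,[np.round(T([a*.02,b*.02,z]),1).tolist() for a,b in((1,-1),(1,1))])
print('line',wpix([.459-.022,-.0353,.012],st),wpix([.459+.022,-.0353,.012],st))
cv2.imwrite('pics/w11c.png',cv2.resize(im[170:300,240:400],None,fx=5,fy=4.6,interpolation=cv2.INTER_CUBIC))
go([.4592,-.0573,.017],.007,st)
E
```

```text
-0.006 [[273.2, 227.2], [355.8, 227.2]]
0.005 [[275.8, 218.8], [353.1, 218.8]]
line [274.8164872  210.13278331] [356.96949386 210.52615387]
clock 20.05 tcp [ 0.4583 -0.0575  0.0237] shift now [0.0002 0.0009 0.0067] shift after turn [0.0002 0.0009 0.0067] turn [ 0.009  0.001 -0.006]
```

View pics/w11c.png

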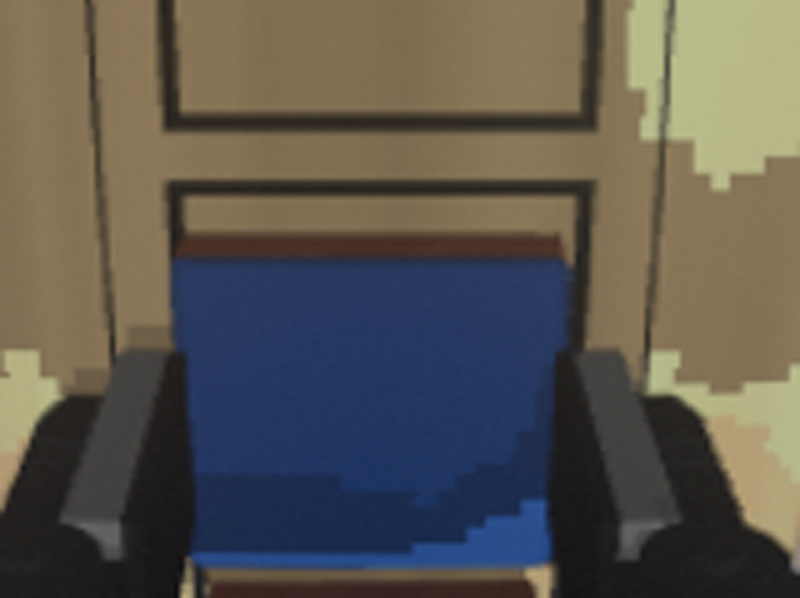

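The line is at v≈210.6, centred at u≈316. The tile's centre is at u≈314, about 1.1 mm left of it. Setting it down with that correction.

Emit:
move_arm(xyz=[[0.0002,0.0009,0.004],[0,0,0.0022],[0,0,0],[0,0,0]], twist=[[0,0,0],[0,0,0],[0,0,0],[0,0,0]], jaw=[0.03,0.03,0.03,0.03])

```text
clock: 20.5
tcp_pos: [0.4594, -0.0573, 0.0174]
tcp_rot: [0.705, 0.709, 0.0, 0.0]
force: [1.0, 1.1, 1.8]
opening: 0.0371
finger_force: 60.6
```

```bash
python3 - <<'E'
from h import *
go([.4593,-.0573,.017],.007)
E
```

```text
clock 20.5 tcp [ 0.4594 -0.0573  0.0174] shift now [ 0.     -0.0001  0.0004] shift after turn [ 0.     -0.0001  0.0004] turn [ 0.015  0.001 -0.005]
```

Emit:
move_arm(xyz=[[0,0,0],[0,0,0],[0,0,0],[0,0,0],[0,0,-0.02],[0,0,-0.03],[0,0,-0.04],[0,0,0],[0,0,0]], twist=[[0,0,0],[0,0,0],[0,0,0],[0,0,0],[0,0,0],[0,0,0],[0,0,0],[0,0,0],[0,0,0]], jaw=[0.042,0.05,0.06,0.06,0.06,0.06,0.06,0.06,0.06])

```text
clock: 21.4
tcp_pos: [0.4596, -0.0574, 0.1079]
tcp_rot: [0.705, 0.709, 0.001, 0.001]
force: [-0.5, 0.1, -0.0]
opening: 0.0597
finger_force: 0.0
```

```bash
python3 - <<'E'
from h import *
go([.5905,-.2877,.107],-.02)
E
```

```text
clock 21.4 tcp [ 0.4596 -0.0574  0.1079] shift now [-0.2312  0.1294  0.0014] shift after turn [-0.2276  0.1355  0.0009] turn [0.03  0.004 0.305]
```

Emit:
move_arm(xyz=[[-0.025,0.014,0],[-0.037,0.021,0],[-0.038,0.0215,0],[-0.038,0.0215,0],[-0.037,0.021,0],[-0.032,0.018,0],[-0.024,0.0135,0],[0,0,0],[0,0,0],[0,0,0]], twist=[[0,0,0],[0,0,0],[0,0,0],[0,0,0],[0,0,0],[0,0,0],[0,0,0.3],[0,0,0],[0,0,0],[0,0,0]], jaw=[0.06,0.06,0.06,0.06,0.06,0.06,0.06,0.06,0.06,0.06])

```text
clock: 22.4
tcp_pos: [0.5892, -0.2861, 0.1057]
tcp_rot: [0.714, 0.7, -0.0, -0.002]
force: [0.1, 0.6, 0.4]
opening: 0.06
finger_force: 0.0
```

```bash
python3 - <<'E'
from h import *
st,im=snap('w12'); u=wpix([.5908,-.2877,.01],st); c=hue(im,u,lo=(85,60,40)); ce,y,s=quad(c,.01,st); print(u,cv2.minAreaRect(c),ce,y,s)
go([*ce,.005],y,st)
E
```

```text
[316.61096079 202.31571022] ((313.5, 202.0), (46.0, 49.0), 90.0) [ 0.58836755 -0.28779495] 0.013871129673434623 (39.622772216796875, 39.965736389160156)
clock 22.4 tcp [ 0.5892 -0.2861  0.1057] shift now [-0.0019 -0.0005  0.1007] shift after turn [-0.0017 -0.0009  0.1007] turn [-0.035 -0.02  -0.375]
```

```bash
python3 - <<'E'
from h import *
st=monitor.observe(); im=cv2.imread('pics/w12.png'); c=hue(im,(313,202),lo=(85,60,40))
w=np.array([atz('wrist',q[0],.01,st)[:2] for q in c]); lo,hi=w.min(0),w.max(0); m=(lo+hi)/2; d=w-m
for a,b in((0,1),(1,0)):
  for s in(1,-1):
    k=(s*d[:,a]>.016)&(abs(d[:,b])<.016); f=np.polyfit(d[k,b],d[k,a],1); print('xy'[a],s,f[1]+m[a],'slope',f[0])
E
```

```text
x 1 0.6080071918758713 slope -0.03689706627962662
x -1 0.5692076729797446 slope -0.01695086705744829
y 1 -0.26841460268840095 slope 0.012533349129508207
y -1 -0.3074837889721449 slope 0.022434236592486213
```

Emit:
move_arm(xyz=[[-0.0016,-0.0012,0.02],[0,0,0.025],[0,0,0.02],[0,0,0.018],[0,0,0.013],[0,0,0.005],[0,0,0],[0,0,0]], twist=[[0,0,-0.45],[0,0,0],[0,0,0],[0,0,0],[0,0,0],[0,0,0],[0,0,0],[0,0,0]], jaw=[0.06,0.06,0.06,0.06,0.06,0.06,0.06,0.06])

```text
clock: 23.25
tcp_pos: [0.5901, -0.2891, 0.007]
tcp_rot: [0.7, 0.714, 0.0, 0.001]
force: [0.1, -0.7, -0.2]
opening: 0.0602
finger_force: 0.0
```

```bash
python3 - <<'E'
from h import *
go([.5887,-.2879,.005],.02)
E
```

```text
clock 23.25 tcp [ 0.5901 -0.2891  0.007 ] shift now [ 0.0012 -0.0013  0.002 ] shift after turn [ 0.0012 -0.0013  0.002 ] turn [0.013 0.007 0.   ]
```

Emit:
move_arm(xyz=[[0.0011,-0.0011,0.0018],[0,0,0],[0,0,0],[0,0,0],[0,0,0],[0,0,0],[0,0,0],[0,0,-0.015],[0,0,-0.04],[0,0,-0.035]], twist=[[0,0,0],[0,0,0],[0,0,0],[0,0,0],[0,0,0],[0,0,0],[0,0,0],[0,0,0],[0,0,0],[0,0,0]], jaw=[0.06,0.06,0.045,0.035,0.03,0.03,0.03,0.03,0.03,0.03])

```text
clock: 24.25
tcp_pos: [0.5876, -0.2876, 0.0944]
tcp_rot: [0.7, 0.714, -0.0, -0.001]
force: [0.6, -0.6, -0.4]
opening: 0.0369
finger_force: 60.3
```

```bash
python3 - <<'E'
from h import *
go([.4590,-.0053,.1],.007)
E
```

```text
clock 24.25 tcp [ 0.5876 -0.2876  0.0944] shift now [ 0.2848 -0.123  -0.0051] shift after turn [ 0.2832 -0.1266 -0.0056] turn [-0.023 -0.012  0.144]
```

Emit:
move_arm(xyz=[[0.022,-0.01,0],[0.036,-0.0155,0],[0.041,-0.0175,0],[0.043,-0.0185,0],[0.043,-0.0185,0],[0.041,-0.0175,0],[0.035,-0.015,0],[0.023,-0.0105,0],[0,0,0],[0,0,0]], twist=[[0,0,0],[0,0,0],[0,0,0],[0,0,0],[0,0,0],[0,0,0],[0,0,0],[0,0,0.15],[0,0,0],[0,0,0]], jaw=[0.03,0.03,0.03,0.03,0.03,0.03,0.03,0.03,0.03,0.03])

```text
clock: 25.25
tcp_pos: [0.4598, -0.0061, 0.0943]
tcp_rot: [0.704, 0.71, -0.0, 0.0]
force: [-0.1, -0.3, -0.5]
opening: 0.0373
finger_force: 60.3
```

```bash
python3 - <<'E'
from h import *
go([.4590,-.0053,.023],.007)
E
```

```text
clock 25.25 tcp [ 0.4598 -0.0061  0.0943] shift now [ 0.0009 -0.0009  0.0713] shift after turn [ 0.0009 -0.0008  0.0713] turn [0.005 0.005 0.012]
```

Emit:
move_arm(xyz=[[0.0007,-0.0011,0.02],[0,0,0.02],[0,0,0.016],[0,0,0.01],[0,0,0.005],[0,0,0],[0,0,0]], twist=[[0,0,0],[0,0,0],[0,0,0],[0,0,0],[0,0,0],[0,0,0],[0,0,0]], jaw=[0.03,0.03,0.03,0.03,0.03,0.03,0.03])

```text
clock: 25.95
tcp_pos: [0.4594, -0.006, 0.0237]
tcp_rot: [0.705, 0.709, 0.0, 0.0]
force: [-0.2, 0.5, -0.2]
opening: 0.037
finger_force: 60.3
```

```bash
python3 - <<'E'
from h import *
st,im=snap('w13')
print('line',wpix([.4588-.022,.0167,.012],st),wpix([.4588+.022,.0167,.012],st))
cv2.imwrite('pics/w13c.png',cv2.resize(im[170:300,240:400],None,fx=5,fy=4.6,interpolation=cv2.INTER_CUBIC))
go([.4590,-.0053,.017],.007,st)
E
```

```text
line [272.51110611 209.2990754 ] [354.76185908 209.6840547 ]
clock 25.95 tcp [ 0.4594 -0.006   0.0237] shift now [ 0.0007 -0.0004  0.0067] shift after turn [ 0.0007 -0.0003  0.0067] turn [ 0.01   0.001 -0.009]
```

View pics/w13c.png

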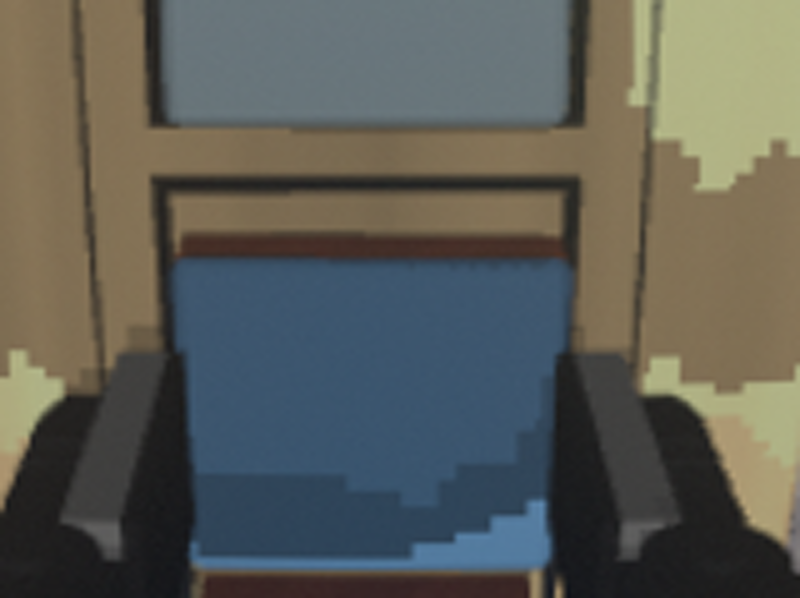

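The line is centred at u≈313.3, v≈209.8, with the tile about 1 px to its right. Setting it down with the correction.

Emit:
move_arm(xyz=[[0.0006,-0.0005,0.004],[0,0,0.0022],[0,0,0],[0,0,0]], twist=[[0,0,0],[0,0,0],[0,0,0],[0,0,0]], jaw=[0.03,0.03,0.03,0.03])

```text
clock: 26.4
tcp_pos: [0.4583, -0.005, 0.0172]
tcp_rot: [0.705, 0.709, 0.0, 0.0]
force: [0.9, 0.2, -0.2]
opening: 0.0374
finger_force: 60.3
```

```bash
python3 - <<'E'
from h import *
go([.4590,-.0053,.017],.007)
E
```

```text
clock 26.4 tcp [ 0.4583 -0.005   0.0172] shift now [-0.0003  0.0007  0.0002] shift after turn [-0.0003  0.0007  0.0002] turn [ 0.004 -0.    -0.003]
```

Emit:
move_arm(xyz=[[-0.0002,0.0006,0.0002],[0,0,0],[0,0,0],[0,0,0],[0,0,0],[0,0,0],[0,0,-0.02],[0,0,-0.03],[0,0,-0.04],[0,0,-0.03]], twist=[[0,0,0],[0,0,0],[0,0,0],[0,0,0],[0,0,0],[0,0,0],[0,0,0],[0,0,0],[0,0,0],[0,0,0]], jaw=[0.03,0.03,0.042,0.05,0.06,0.06,0.06,0.06,0.06,0.06])

```text
clock: 27.4
tcp_pos: [0.4591, -0.0054, 0.1388]
tcp_rot: [0.705, 0.709, 0.0, 0.0]
force: [1.3, -0.6, 0.0]
opening: 0.0602
finger_force: 0.0
```

Emit:
move_arm(xyz=[[-0.03,0,0],[-0.045,0,0],[-0.035,0,0],[0,0,0],[0,0,0],[0,0,0]], twist=[[0,0,0],[0,0,0],[0,0,0],[0,0,0],[0,0,0],[0,0,0]], jaw=[0.06,0.06,0.06,0.06,0.06,0.06])

```text
clock: 28.0
tcp_pos: [0.4591, -0.1146, 0.1367]
tcp_rot: [0.705, 0.71, -0.0, -0.0]
force: [-1.3, 0.9, -0.7]
opening: 0.0599
finger_force: 0.0
```

```bash
python3 - <<'E'
from h import *
st,im=snap('w14'); print(st['clock'],st['tcp_pos'])
a=wpix([.4583,.0468,.012],st);b=wpix([.4595,-.1092,.012],st); print(a,b)
v0,v1=int(a[1])-40,int(b[1])+40; v0=max(v0,0)
c=im[v0:v1,260:370]; print(v0,c.shape)
cv2.imwrite('pics/w14c.png',cv2.rotate(cv2.resize(c,None,fx=2.9,fy=2.9,interpolation=cv2.INTER_CUBIC),cv2.ROTATE_90_COUNTERCLOCKWISE))
E
```

```text
28.0 [ 0.45913283 -0.11462952  0.13665596]
[314.58951684   8.88947262] [314.87419949 184.44357732]
0 (224, 110, 3)
```

View pics/w14c.png

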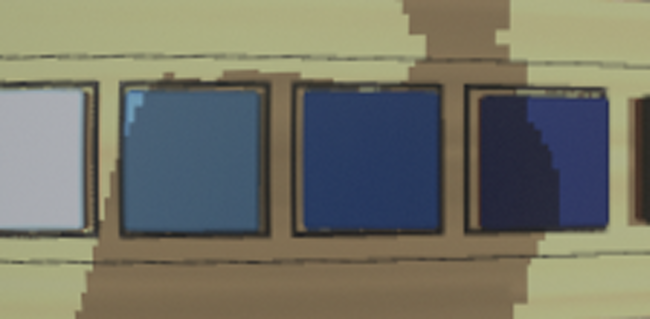

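The row reads white, pale, light, mid, deep, navy, each tile inside its square. A numeric check of the residual offsets:

```bash
python3 - <<'E'
from h import *
st=monitor.observe(); im=cv2.imread('pics/w14.png'); g=im.astype(float)
S={'light':(.4586,-.0052),'mid':(.4590,-.0572),'deep':(.4594,-.1092)}
for k,s in S.items():
    u=wpix([*s,.022],st); c=hue(im,u,26,lo=(85,60,20)); ce,y,z=quad(c,.022,st); print(k,'off mm',((ce-s)*1000).round(2),'yaw',round(y,3),np.round(z,1))
B=[(*map(int,wpix([*s,.012],st).round()),25) for s in S.values()][:2]
h=[abs(wpix([s[0]+.022,s[1],.012],st)[0]-wpix([s[0]-.022,s[1],.012],st)[0])/2 for s in S.values()]; print(h)
T=eyes.read_camera('top'); cv2.imwrite('pics/top1.png',T)
for k,u in dict(white=(258,255),pale=(285,254),light=(312,253),mid=(339,252),deep=(366,251),navy=(392,251)).items():
    r,c=blob(T,u,25); m=cv2.moments(c); print(k,(atz('top',(m['m10']/m['m00'],m['m01']/m['m00']),.022)*1000).round(1),np.round(r[1],1),T[u[1],u[0]])
E
```

```text
light off mm [-0.53  0.48] yaw 0.003 [39.1 39. ]
mid off mm [-0.36 -0.4 ] yaw 0.011 [39.7 38.9]
deep off mm [-0.72 -0.12] yaw 0.007 [39.2 38.9]
[np.float64(26.022245212393102), np.float64(25.538857593231228), np.float64(24.483732407522098)]
white [459.4  99.5  22. ] [19. 19.] [211 204 201]
pale [459.9  47.8  22. ] [19. 19.] [209 203 198]
light [459.4  -4.6  22. ] [19. 19.] [136 107  71]
mid [460.3 -56.9  22. ] [19. 19.] [115  62  25]
deep [457.7 -99.8  22. ] [19. 12.] [73 30 15]
navy [ 368.2 -185.5   22. ] [ 67.9 181. ] [16 27 24]
```

```bash
python3 -c "
from cell import env
print(env.hand_in())"
```

```text
the job is handed in; nothing more can be done
None
```

The job is handed in: the row runs white, pale, light, mid, deep, navy, with each tile flat, glaze up and straight with its square; the wrist camera put light, mid and deep within about 0.7 mm of centre, the pale tile was only roughly checked with the top camera (about 52 mm from the white), and the clock read about 28 s.

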